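# Level perch for a laser level from two tapered offcuts

### The arm

A 7-joint arm with a two-finger parallel gripper is mounted at the origin on the work surface. World frame = base frame: x ahead of the robot, y to its left, z up, the work surface at z = 0. Lengths are in m, angles in rad, forces in N, time in s.
With the tool pointing down it reaches from about 0.425 to 0.825 m from the base axis. Payload 3.6 kg.
Tool frame: the origin (TCP) lies where the fingers leave the gripper's body, on its centre line; the fingertips stand 73 mm ahead of it and the grasp point (between the pads) lies 54 mm ahead of it; x points along the fingers, y is the direction in which the jaws open and shut, and the axes are right-handed (so a half turn about x gives the same grasp; the last joint's range is limited). The gripper opens to 85 mm and grips with 20 to 120 N. Pads are 22 mm wide; open, the fingers measure 114 mm over their backs; the gripper's body (76 mm by 85 mm) begins 54 mm behind the grasp point. The pads swing forward as they close: fully open they stand 13 mm farther back than shut.
Start: joints at [-1.196, 0.615, -0.013, 1.423, 0.008, 1.103, -0.04], TCP at [0.254, 0.598, 0.304] pointing down, gripper open.
Joint ranges: [-3.12, 3.12], [-0.3, 2.06], [-1.34, 1.32], [0.26, 2.42], [-1.36, 4.5], [0.01, 1.98], [-2.84, 2.84]. Speed limits (rad/s): [2.79, 2.79, 3.14, 3.14, 3.14, 3.14, 3.14].

### API

Orientations are given as a unit quaternion [x, y, z, w].
In Python, from station import arm, snapshot, camera_info, ticket gives the robot as it stands. Calls block until the motion is done:
- arm.movep(position, orientation): joint-space move of the TCP to a pose.
- arm.line_to(position, velocity=0.15, ori=None): straight line of the TCP; ori=None keeps the orientation; velocity is the mean speed in m/s.
- arm.move_j(angles): joint-space move.
- arm.move_gripper(opening, effort=None): opening from 0.0 (shut) to 1.0 (fully open); effort is the grip in N (None keeps the last); returns when the fingers have stopped.
- arm.pause(seconds).
- arm.ik(position, orientation): joint angles nearest the present ones, or None.
- snapshot(name): name is "scene" or "top"; returns the picture (384x512x3 uint8, blue, green, red); there is no depth.
- camera_info(name): a dict with "fx", "fy", "cx", "cy" (pixels), "R" (3x3) and "t" (3): a world point X has camera coordinates R X + t. Camera axes: x right, y down, z forward; pixel columns grow to the right and rows downward; lengths in m; the calibration is good to about 2 mm. A picture is of the moment at which its call begins. camera_info takes no time and is no camera call.
A pose or a line that the arm cannot do raises arm.MotionError and nothing moves.
- ticket.finish_job(): hands the job in, once; it reports no verdict.
Readings, each from a call of its own:
- arm.read_time(): time.
- arm.read_joint_positions(): joint angles.
- arm.read_dq(): joint speeds.
- arm.read_effort(): joint torques, N m.
- arm.read_tool_pos(): TCP position.
- arm.read_eef_rot(): TCP orientation.
- arm.read_ft_force(): force on the tool from outside, world axes, zero at the start.
- arm.read_wrist_torque(): the same for the moment, N m.
- arm.read_opening(): opening from 0.0 (shut) to 1.0 (fully open).
Only numpy, scipy, OpenCV 4.12 (cv2) and the standard library are available. Lean on these libraries where they do the work, as an engineer would, in place of code of your own. Each camera call takes 0.05 s, during which the arm holds its last target.

### The job

Make a level perch for the small laser level out of timber offcuts. Find the tapered offcut that has the same slope as the big tapered block, lay it flat side down on the middle of the block with its thin end over the block's thick end and its sides in line with the block's, so that its top comes out level, and let go. Then stand the laser level upright on the middle of that level top.

Things in the scene. Friction and masses are not known exactly. Their poses are not given: they have to be found in the camera images.
- bed: The big tapered block: loose pale wood, 0.7 kg, 130 mm long (x) by 84 wide (y), two corners clipped, flat on the bench. Its top slopes 12 degrees, rising along its +x: 24 mm high at the -x end, 38 at the middle, 52 at the +x end. Origin at the centre of its underside, z up; yaw up to 30 degrees either way.
- packer: The matching offcut: loose pale wood, about 0.12 kg, 110 mm long (x) by 52 wide (y), upright sides, one corner clipped. Lies on its flat underside, sloping face up, falling 12 degrees along its +x: 39 mm high at the -x end, 27 at the middle, 15 at the +x (thin) end. Origin at the centre of its underside, z up. Two others do not fit: 100 x 52 mm, an even 27 thick; and 70 x 48 mm, 9 to 44 high.
- packer_thin (a point): Middle of the upper edge at the packer's thin end, 55 mm along its +x from its origin and 15 mm above its underside. Seated, the packer's origin is on the middle of the block's slope, its +x along the block's +x, tipped up 12 degrees with the slope; its top is then level, 64 mm above the bench.
- laser: The laser level: upright grey plastic box, black foot and top, a small black window with a round lens in one face, 0.3 kg, 60 mm (x) by 46 (y), 75 high (a switch on top reaches 78). Stands on the bench. Origin at the centre of its underside, z up; the window faces its -x, and may face any way at the end.
Things that resemble listed ones, but are neither listed nor needed, are in the scene too. Leave any green or purple look-alike of the laser alone.

How it is judged:
On the way:
1. the matching tapered offcut lies on the big block, thin end over thick end, and is let go (x of packer in the frame of bed between -0.02 and 0.02 m and y of packer in the frame of bed between -0.02 and 0.02 m and x of packer_thin in the frame of bed between 0.028 and 0.088 m and angle between the y axis of packer and the y axis of bed, either way round below 0.3 rad and height (world z) of packer between 0.028 and 0.05 m and height (world z) of packer_thin between 0.054 and 0.074 m and contact force between packer and bed above 0.3 N and linear speed of packer below 0.02 m/s and angle between bed's own z axis and vertical below 0.05 rad and contact force between the fingers and packer below 0.1 N), for 0.2 s.
At the end, for the whole second after the job is handed in: Packer let go on the block: middle within 20 mm of the block's (across and along), thin end over thick end, sides in line to 17 degrees, underside on the slope, block flat on the bench. Laser at rest on the packer, within 27 mm of its middle, upright to 10 degrees, foot 52 to 76 mm up (x of packer in the frame of bed between -0.02 and 0.02 m and y of packer in the frame of bed between -0.02 and 0.02 m and x of packer_thin in the frame of bed between 0.028 and 0.088 m and angle between the y axis of packer and the y axis of bed, either way round below 0.3 rad and height (world z) of packer between 0.028 and 0.05 m and height (world z) of packer_thin between 0.054 and 0.074 m and contact force between packer and bed above 0.3 N and linear speed of each of packer, laser below 0.02 m/s and angle between bed's own z axis and vertical below 0.05 rad and horizontal distance between laser and packer below 0.027 m and angle between laser's own z axis and vertical below 0.17 rad and height (world z) of laser between 0.052 and 0.076 m and contact force between laser and packer above 0.5 N); the robot touches nothing.
It also fails if it takes over 59 s, if anything falls off the work surface, if the arm or the gripper's body presses on something with over 40 N, if the wrist force passes 120 N, or if a joint passes its speed limit or range.

## Working session

There is one attempt and no reset: what is moved stays moved. The work goes in short steps, each a Python script; the robot and the scene stay as the last script left them, time stands still between calls to the robot, and variables do not carry over. Pictures are saved under pics/ and viewed, and the job is handed in when it is done.

```bash
mkdir -p pics; python3 - <<'E'
from station import arm, snapshot, camera_info, ticket
import cv2
for n in("scene","top"):
    im=snapshot(n); cv2.imwrite(f"pics/{n}0.png",im); c=camera_info(n); print(n,c)
print(arm.read_time(),arm.read_tool_pos(),arm.read_eef_rot())
E
```

```text
scene {'fx': 472.78105400929405, 'fy': 472.78105400929405, 'cx': 253.5952326688027, 'cy': 194.38716388082452, 'R': array([[-0.64358555,  0.76537321,  0.00121634],
       [ 0.64958388,  0.54705991, -0.52798318],
       [-0.40476959, -0.33901223, -0.84925396]]), 't': array([ 0.32411091, -0.35266987,  1.57645077])}
top {'fx': 353.60543721787917, 'fy': 353.60543721787917, 'cx': 256.9413807177695, 'cy': 193.76917149734382, 'R': array([[-0.00965154, -0.99985704, -0.01388353],
       [-0.98090661,  0.01216377, -0.19409862],
       [ 0.19423975,  0.0117451 , -0.98088377]]), 't': array([0.05160836, 0.53659256, 0.71368343])}
0.1 [0.25338176 0.59801176 0.30283303] [ 0.13989086  0.69312227 -0.14155333  0.69280208]
```

View pics/scene0.png

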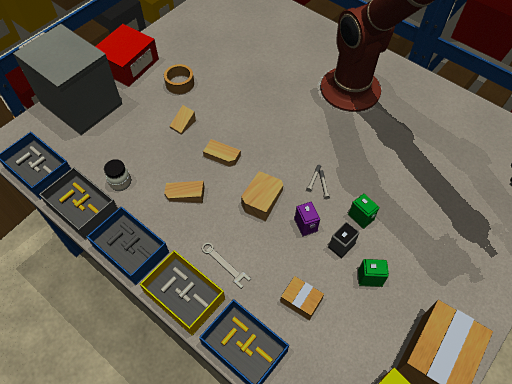

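View pics/top0.png

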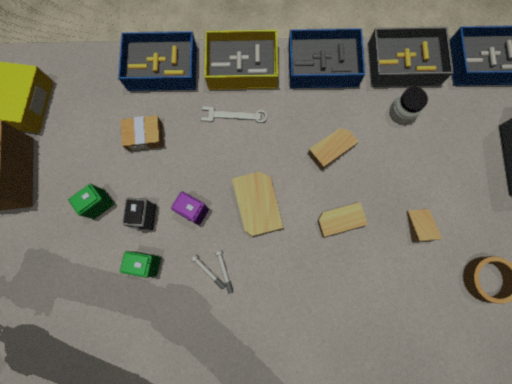

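```bash
python3 - <<'E'
import cv2,numpy as np
s=cv2.imread("pics/scene0.png");t=cv2.imread("pics/top0.png")
a=cv2.resize(s[95:225,155:295],None,fx=5.5,fy=4.6*5.5/4.6*0.8+1.1-1.1,interpolation=cv2.INTER_CUBIC)
a=cv2.resize(s[95:225,155:295],(630,585),interpolation=cv2.INTER_CUBIC)
cv2.imwrite("pics/c1.png",a)
cv2.imwrite("pics/c2.png",cv2.resize(t[120:250,225:445],(792,468),interpolation=cv2.INTER_CUBIC))
b=cv2.resize(s[190:290,290:400],(440,400),interpolation=cv2.INTER_CUBIC)
c=cv2.resize(t[180:280,65:155],(360,400),interpolation=cv2.INTER_CUBIC)
cv2.imwrite("pics/c3.png",np.hstack([b,c]))
E
```

```text
(no output)
```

View pics/c1.png

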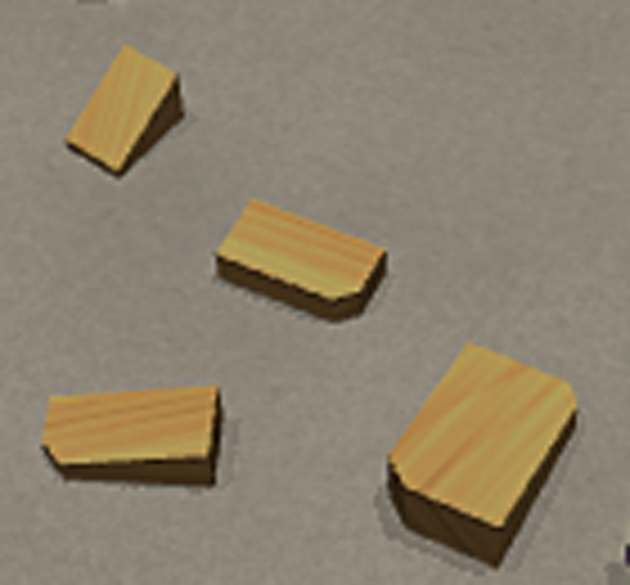

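View pics/c2.png

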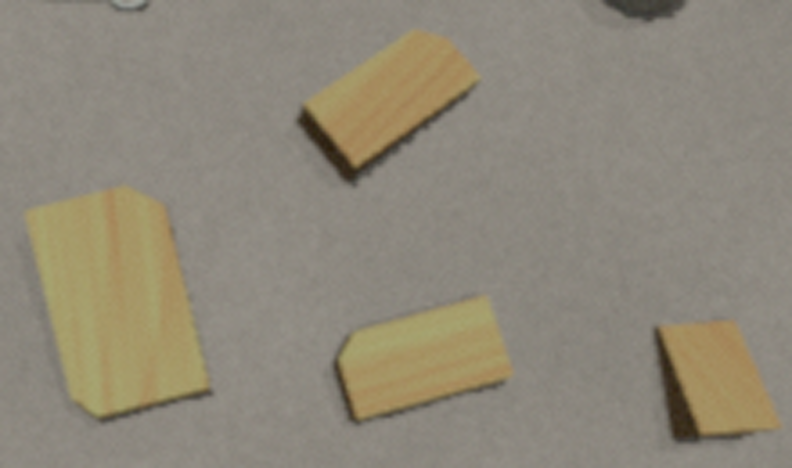

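View pics/c3.png

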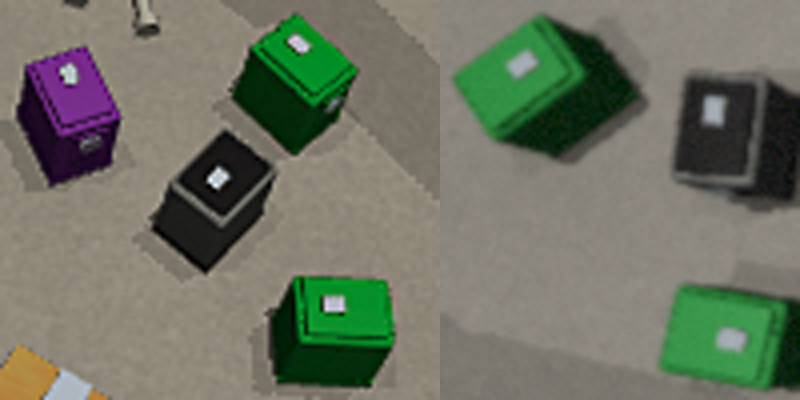

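```bash
cat > h.py <<'E'
from station import arm, snapshot, camera_info, ticket
import cv2,numpy as np
from scipy.optimize import least_squares
from scipy.spatial.transform import Rotation as Ro
CI={n:camera_info(n) for n in("scene","top")}
def proj(n,X):
    c=CI[n];p=np.atleast_2d(X)@c["R"].T+c["t"]
    return np.c_[c["fx"]*p[:,0]/p[:,2]+c["cx"],c["fy"]*p[:,1]/p[:,2]+c["cy"]]
def crop(n,s,ox,oy,pts): return [(n,(u+.5)/s-.5+ox,(v+.5)/s-.5+oy) for u,v in pts]
def unproj(n,u,v,z):
    c=CI[n];d=c["R"].T@np.array([(u-c["cx"])/c["fx"],(v-c["cy"])/c["fy"],1]);o=-c["R"].T@c["t"]
    return o+d*(z-o[2])/d[2]
def fit(loc,obs,yaw0):
    loc=np.array(loc,float)
    p0=unproj(*obs[0][:3],loc[0,2])
    def W(p): 
        c,s=np.cos(p[2]),np.sin(p[2])
        return np.c_[p[0]+c*loc[:,0]-s*loc[:,1],p[1]+s*loc[:,0]+c*loc[:,1],loc[:,2]]
    def f(p):
        w=W(p);return np.concatenate([proj(o[0],w[i])[0]-o[1:] for i,o in enumerate(obs)])
    r=least_squares(f,[p0[0],p0[1],yaw0])
    return r.x,f(r.x).reshape(-1,2).round(1)
E
cat > f.py <<'E'
from h import *
S=lambda p:crop("scene",4.5,155,95,p); T=lambda p:crop("top",3.6,225,120,p)
# bed
x,r=fit([(.065,.042,.052),(-.065,-.042,.024),(.065,.042,.052),(.065,.042,0),(-.065,-.042,.024)],T([(27,212),(211,388)])+S([(500,527),(497,565),(470,343)]),.2)
print("bed",x,r.tolist())
# packer
loc=[(-.055,.026,.039),(-.055,-.026,.039),(.055,-.026,.015),(-.055,-.026,.039),(-.055,.026,.039),(-.055,.026,0),(.055,-.026,.015)]
x,r=fit(loc,T([(302,108),(352,168),(480,78)])+S([(218,387),(213,457),(213,485),(50,398)]),-1.)
print("packer",x,r.tolist())
z=.027
loc=[(-.05,.026,z),(-.05,-.026,z),(.05,-.026,z),(-.05,-.026,z),(-.05,.026,z),(-.05,.026,0),(.05,-.026,z)]
x,r=fit(loc,T([(302,108),(352,168),(480,78)])+S([(218,387),(213,457),(213,485),(50,398)]),-1.)
print(" as flat",x,r.tolist())
# even: direction image right -> x=-y world; corners
o=T([(488,295),(512,375),(355,420)])+S([(250,200),(385,250),(218,255),(218,275)])
for nm,L,zs in(("flat",.05,(.027,.027)),("pack",.055,(.039,.015)),("packr",.055,(.015,.039))):
    a,b=zs # a at image-left end
    loc=[(L,.026,b),(L,-.026,b),(-L,-.026,a),(L,-.026,b),(-L,-.026,a),(L,.026,b),(L,.026,0)]
    # scene: right=+y (image-left end), so (250,200)=low-x corner of -y end; (385,250)= low-x of +y end
    x,r=fit(loc,o,-1.4);print("other",nm,x,r.tolist())
S=lambda p:crop("scene",4,290,190,p); T=lambda p:crop("top",4,65-110,180,p)
c=[(.03,.023,.075),(.03,-.023,.075),(-.03,-.023,.075),(-.03,.023,.075)]
x,r=fit(c+c,T([(687,72),(768,77),(755,188),(675,180)])+S([(222,222),(172,182),(225,132),(272,172)]),0)
print("laser",x,r.tolist())
E
python3 f.py
```

```text
bed [0.51894495 0.04401275 0.23497491] [[-0.1, -0.2], [0.3, 0.4], [-0.1, -0.0], [0.2, 0.9], [-0.2, -0.4]]
packer [ 0.65426904 -0.13150428 -0.92420062] [[0.1, -0.8], [0.9, 0.1], [-0.0, 0.0], [0.5, -0.3], [-0.4, -0.2], [0.9, 0.8], [0.5, 0.2]]
 as flat [ 0.65345703 -0.12988299 -0.89140458] [[0.6, 0.7], [1.8, 0.9], [-1.2, -0.9], [-0.5, 1.6], [-0.8, 1.6], [0.1, 0.3], [1.8, -1.5]]
other flat [ 0.4840865  -0.1409807  -1.31918619] [[-0.2, -0.0], [0.5, 0.3], [0.5, -0.3], [0.7, -0.2], [0.3, 0.2], [-0.5, -0.0], [0.3, 1.0]]
other pack [ 0.48385599 -0.14074493 -1.33365844] [[0.6, 0.7], [1.0, 0.8], [-1.2, -0.4], [-0.1, 1.6], [1.9, -1.5], [-1.5, 1.6], [-1.0, 0.1]]
other packr [ 0.48232535 -0.13746422 -1.26273643] [[0.8, -1.9], [2.9, -1.6], [-3.1, 2.6], [-0.7, -2.5], [3.2, 2.5], [-1.1, -1.9], [0.1, 1.5]]
laser [ 0.49901663  0.30248222 -0.07702494] [[-0.8, -1.3], [0.4, -1.2], [0.0, -0.6], [-1.9, -0.0], [-0.0, 0.7], [-1.7, -0.8], [-0.2, -3.0], [2.1, -2.0]]
```

```bash
cat >> h.py <<'E'
BED=np.array([.5189,.0440]);BY=.235
PK=np.array([.6543,-.1315]);PY=-.924
def quat(yaw,tilt=0,s=1):
    # jaws along y of frame with given yaw; frame tipped +x up by tilt
    F=Ro.from_euler('ZY',[yaw,-tilt]).as_matrix()
    x=-F[:,2];y=s*F[:,1];z=np.cross(x,y)
    return Ro.from_matrix(np.c_[x,y,z]).as_quat(), F
E
python3 - <<'E'
from h import *
print(Ro.from_quat(arm.read_eef_rot()).as_matrix().round(2))
t=np.radians(12)
for s in(1,-1):
    q,F=quat(PY,0,s);print(s,arm.ik([*PK,.2],q) ,arm.ik([*PK,.077],q))
    q,F=quat(BY,t,s);p=np.r_[BED,.038]+F[:,2]*.077
    print(p,arm.ik(p,q),arm.ik(p+[0,0,.06],q))
    q,F=quat(-.077,0,s);print(arm.ik([.499,.302,.1],q))
for n in [(190,208),(90,200),(138,264)]: print(unproj("top",*n,.075))
E
```

```text
[[-0.    0.39  0.92]
 [-0.    0.92 -0.39]
 [-1.   -0.    0.  ]]
1 [ 0.05195511  0.75127311  0.20548642  1.48899742 -0.17603659  0.91944479
  0.95733851] [ 0.11978728  0.9010286   0.08217643  1.55626043 -0.10145638  0.68847765
  0.89612433]
[0.50333082 0.04027237 0.11331737] [-0.02060195  0.6546953  -0.13305578  2.15101915  0.40738656  0.14321603
  1.29013537] [ 0.01410951  0.53925248 -0.1796517   2.10969442  0.24075954  0.29888961
  1.45183396]
[-0.53156865  0.77621255 -0.08074158  1.80440434  0.10570833  0.56513556
  0.81518355]
-1 [-0.3578923   1.01265942  1.13127315  1.50362637 -0.9468157   1.24023558
 -1.58439044] [-0.35860259  1.2068505   1.12921798  1.57337464 -1.1730758   1.15896231
 -1.44671606]
[0.50333082 0.04027237 0.11331737] [-0.21728565  0.6581198   0.15675938  2.15637296 -0.78461094  0.17456469
 -0.67460583] [-0.36382912  0.55958351  0.36796189  2.12075034 -0.69416438  0.35890471
 -0.76589974]
[-0.90323813  0.84271674  0.5364266   1.81674439 -0.66231856  0.66920163
 -1.62534901]
[0.5041313  0.18586023 0.075     ]
[0.52372179 0.39801006 0.075     ]
[0.39013642 0.28878841 0.075     ]
```

```bash
python3 - <<'E'
from h import *
q,F=quat(PY)
arm.movep([*PK,.16],q); print(arm.read_time())
cv2.imwrite("pics/top1.png",snapshot("top"))
arm.line_to([*PK,.077],.12); print(arm.read_ft_force())
arm.move_gripper(0.0,40); print(arm.read_time(),arm.read_opening(),arm.read_ft_force(),arm.read_tool_pos())
arm.line_to([*PK,.2],.15); print(arm.read_time(),arm.read_opening(),arm.read_ft_force())
for n in("scene","top"): cv2.imwrite(f"pics/{n}2.png",snapshot(n))
a=cv2.imread("pics/top2.png")[60:260,230:450];b=cv2.imread("pics/scene2.png")[60:260,130:350]
cv2.imwrite("pics/m2.png",np.hstack([cv2.resize(a,(400,364)),cv2.resize(b,(400,364))]))
E
```

```text
3.0667
[-0.22762074  0.49854138  0.67934982]
4.3667 0.5984571112941833 [-0.6675652  -0.31712956  5.46539913] [ 0.65487302 -0.13180304  0.07816338]
5.3333 0.5984812543546857 [-1.24167575  0.61944902 -1.8090082 ]
```

View pics/m2.png

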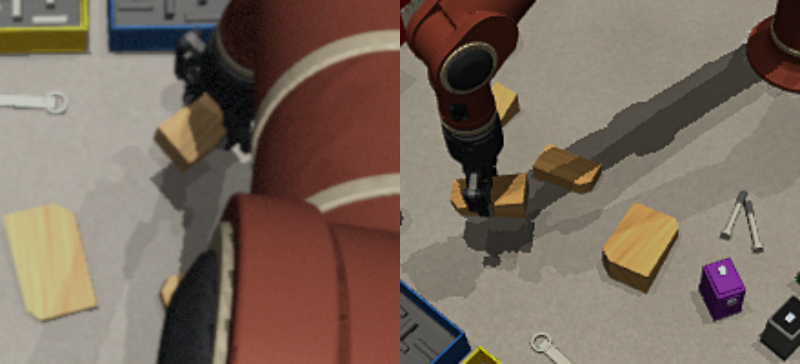

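```bash
python3 - <<'E'
from h import *
q,F=quat(BY,np.radians(12))
P=lambda d:np.r_[BED,.038]+F[:,2]*(.0782+d)
arm.movep(P(.08),q); print(arm.read_time(),arm.read_tool_pos()-P(.08))
for n in("scene","top"): cv2.imwrite(f"pics/{n}3.png",snapshot(n))
arm.line_to(P(.006),.12); f0=np.array(arm.read_ft_force()); print(f0)
for d in(.003,.0015,0,-.001,-.002,-.003):
    arm.line_to(P(d),.03); f=np.array(arm.read_ft_force()); print(d,f-f0)
    if np.linalg.norm(f-f0)>5: break
print(arm.read_time(),arm.read_tool_pos()-P(d))
for n in("scene","top"): cv2.imwrite(f"pics/{n}4.png",snapshot(n))
a=cv2.imread("pics/top4.png")[120:270,200:350];b=cv2.imread("pics/scene4.png")[120:270,190:340]
cv2.imwrite("pics/m4.png",np.hstack([cv2.resize(a,(400,400)),cv2.resize(b,(400,400))]))
E
```

```text
6.3583 [ 0.00181191 -0.00094021  0.00035477]
[ 0.56200163  0.35740914 -2.15180197]
0.003 [-0.50168239 -0.29362602  0.85034096]
0.0015 [-0.4431615   0.19783021  0.46276878]
0 [-1.09145603 -0.19325751  0.62376363]
-0.001 [-3.21537641 -1.07838097 10.32012343]
8.225 [-1.52228161e-04 -2.83678402e-05  8.97597873e-04]
```

View pics/m4.png

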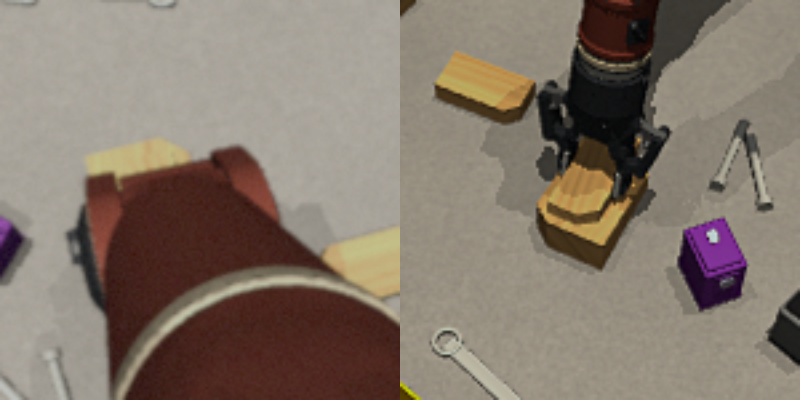

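```bash
python3 - <<'E'
from h import *
q,F=quat(BY,np.radians(12))
P=lambda d:np.r_[BED,.038]+F[:,2]*(.0782+d)
arm.move_gripper(.9); arm.line_to(P(.09),.15)
ql,_=quat(-.077)
arm.movep([.499,.302,.22],ql); print(arm.read_time(),arm.read_tool_pos())
for n in("scene","top"): cv2.imwrite(f"pics/{n}5.png",snapshot(n))
a=cv2.imread("pics/top5.png")[130:255,205:305];b=cv2.imread("pics/scene5.png")[150:250,220:300]
cv2.imwrite("pics/m5.png",np.hstack([cv2.resize(a,(400,500),interpolation=2),cv2.resize(b,(400,500),interpolation=2)]))
E
```

```text
10.4917 [0.49936794 0.29958997 0.21914993]
```

View pics/m5.png

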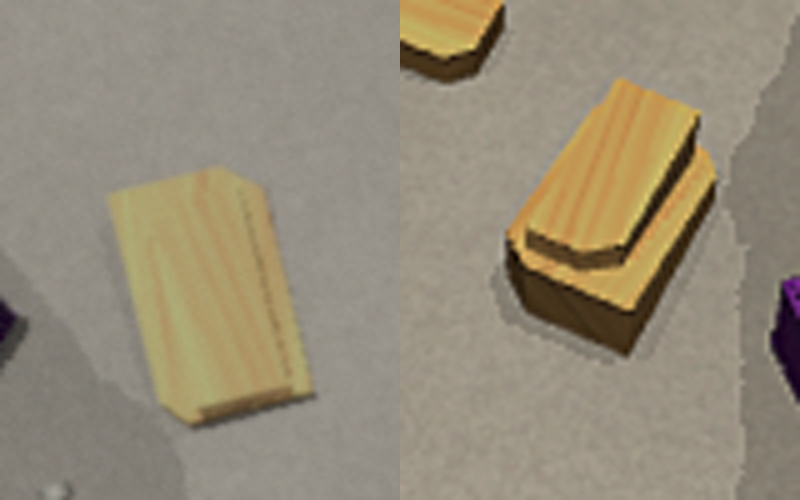

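View pics/scene5.png

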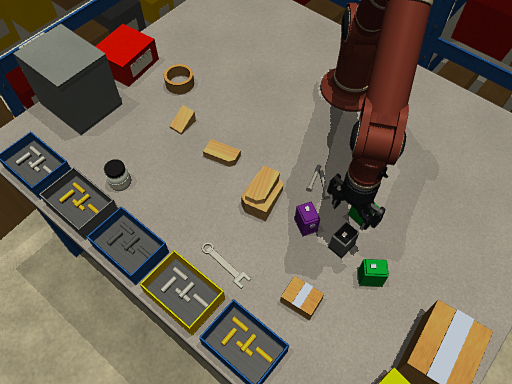

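```bash
python3 - <<'E'
from h import *
S=lambda p:crop("scene",5,220,150,p); T=lambda p:crop("top",4,205,130,p)
xb,r=fit([(.065,.042,.052),(-.065,-.042,.024),(.065,.042,.052),(.065,.042,0)],T([(108,195),(313,395)])+S([(235,310),(230,355)]),.2)
print("bed",xb,r.tolist())
A,B=(-.0619,.0647),(.0507,.0641)
xp,r=fit([(A[0],-.026,A[1]),(A[0],.026,A[1]),(B[0],-.026,B[1]),(A[0],-.026,A[1]),],S([(220,80),(298,115),(127,235)])+T([(291,387)]),.2)
print("pk",xp,r.tolist())
d=xp[:2]-xb[:2];c,s=np.cos(xb[2]),np.sin(xb[2]);print(c*d[0]+s*d[1],-s*d[0]+c*d[1])
# expected outline on bed fit
for n in("scene","top"):
    im=cv2.imread(f"pics/{n}5.png");im=cv2.resize(im,None,fx=4,fy=4,interpolation=2)
    for x,col,L in((xb,(0,0,255),[(.065,.042,.052),(.065,-.042,.052),(-.065,-.042,.024),(-.065,.042,.024)]),(xp,(255,0,0),[(A[0],-.026,A[1]),(A[0],.026,A[1]),(B[0],.026,B[1]),(B[0],-.026,B[1])])):
        L=np.array(L);c,s=np.cos(x[2]),np.sin(x[2]);W=np.c_[x[0]+c*L[:,0]-s*L[:,1],x[1]+s*L[:,0]+c*L[:,1],L[:,2]]
        cv2.polylines(im,[np.int32(np.round((proj(n,W)+.5)*4-.5))],1,col,1)
    u,v=np.int32(proj(n,[*xb[:2],.05])[0]*4);cv2.imwrite(f"pics/o5{n}.png",im[v-220:v+220,u-200:u+200])
cv2.imwrite("pics/o5.png",np.hstack([cv2.imread(f"pics/o5{n}.png") for n in("scene","top")]))
E
```

```text
bed [0.51784856 0.04520711 0.23100499] [[-0.1, 0.4], [0.1, 0.1], [-0.4, 0.1], [0.1, 0.4]]
pk [0.52051725 0.04373171 0.23499429] [[-0.4, -0.2], [0.8, -0.4], [-0.0, -0.7], [-0.3, -0.8]]
0.0022600064975563253 -0.0020472256518870493
```

View pics/o5.png

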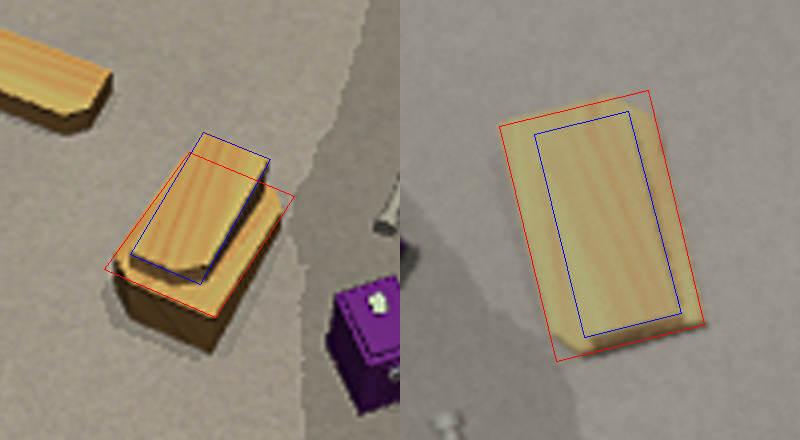

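```bash
python3 - <<'E'
import cv2,numpy as np
s=cv2.imread("pics/scene0.png");t=cv2.imread("pics/top0.png")
a=cv2.resize(s[215:265,320:370],(400,400),interpolation=2);b=cv2.resize(t[190:240,115:165],(400,400),interpolation=2)
im=np.hstack([a,b]);im=np.uint8(255*(im/255.)**.5);cv2.imwrite("pics/l0.png",im)
E
```

```text
(no output)
```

View pics/l0.png

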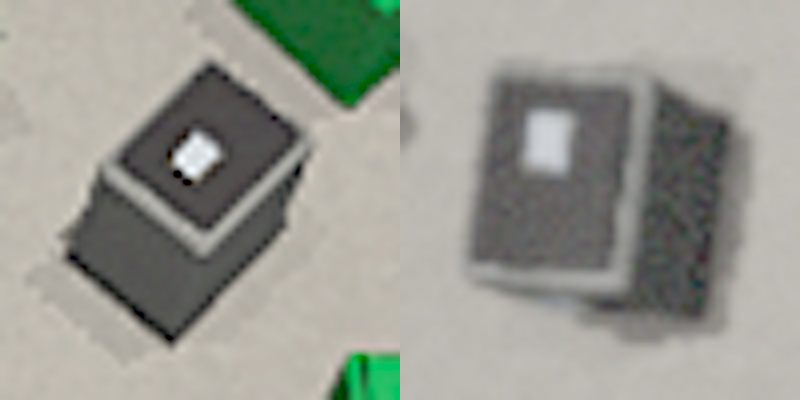

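```bash
python3 - <<'E'
from h import *
S=lambda p:crop("scene",8,320,215,p); T=lambda p:crop("top",8,65,190,p)
base=[(.03,-.023,0),(-.03,-.023,0),(.03,.023,0),(.03,-.023,0)]
x,r=fit(base,T([(730,120),(712,320)])+S([(170,343),(68,255)]),0);print(x,r.tolist())
for h in(.066,.07,.075):
  rim=[(.03,.023,h),(.03,-.023,h),(-.03,-.023,h),(-.03,.023,h),(.03,.023,h),(.03,-.023,h),(-.03,.023,h)]
  x,r=fit(rim,T([(492,68),(658,72),(632,290),(466,278)])+S([(205,252),(102,168),(308,138)]),0);print(h,x,r.tolist())
E
```

```text
[ 0.49717132  0.30401242 -0.07266023] [[0.8, -0.2], [-0.0, 0.7], [0.5, 0.6], [-0.2, 0.5]]
0.066 [ 0.49849901  0.3038742  -0.0596886 ] [[0.1, -0.5], [0.7, -0.0], [0.8, 0.8], [-0.1, 1.2], [0.1, 1.5], [-1.3, 0.8], [1.5, 0.4]]
0.07 [ 0.49869107  0.30313005 -0.05846413] [[-0.2, -1.0], [0.5, -0.5], [0.6, 0.5], [-0.4, 0.9], [0.1, 0.7], [-1.3, -0.0], [1.5, -0.4]]
0.075 [ 0.49892208  0.30219202 -0.05694059] [[-0.7, -1.5], [0.1, -1.0], [0.3, 0.1], [-0.9, 0.6], [0.1, -0.3], [-1.4, -1.1], [1.6, -1.5]]
```

```bash
python3 - <<'E'
from h import *
q,_=quat(-.066); L=[.498,.3038]
qb,F=quat(.233); B=[.5195-.002,.0443]
print(arm.ik([*B,.16],qb))
arm.line_to([*L,.19],.1,ori=q)
arm.line_to([*L,.096],.1); print(arm.read_ft_force(),arm.read_tool_pos())
arm.move_gripper(0.0,50); z=arm.read_tool_pos(); print(arm.read_opening(),arm.read_ft_force(),z)
arm.line_to([*L,.25],.15); print(arm.read_opening(),arm.read_ft_force(),arm.read_time())
arm.movep([*B,.25],qb); print(arm.read_tool_pos(),arm.read_time())
for n in("scene","top"): cv2.imwrite(f"pics/{n}6.png",snapshot(n))
a=cv2.imread("pics/scene6.png")[60:260,200:400];cv2.imwrite("pics/m6.png",cv2.resize(a,(600,600)))
E
```

```text
[-0.1543058   0.61322584  0.04034145  1.95448122 -0.04271317  0.57468486
  1.71834584]
[ 0.14816441  0.33625089 -0.21520069] [0.49843    0.30402777 0.0966245 ]
0.5317900648000076 [ 0.6860059  -0.36974024  3.98921769] [0.49846081 0.30428599 0.09684065]
0.5311229561863002 [-0.17485992 -0.05015442 -2.34359839] 13.6917
[0.51763293 0.04609782 0.24975559] 14.7083
```

View pics/m6.png

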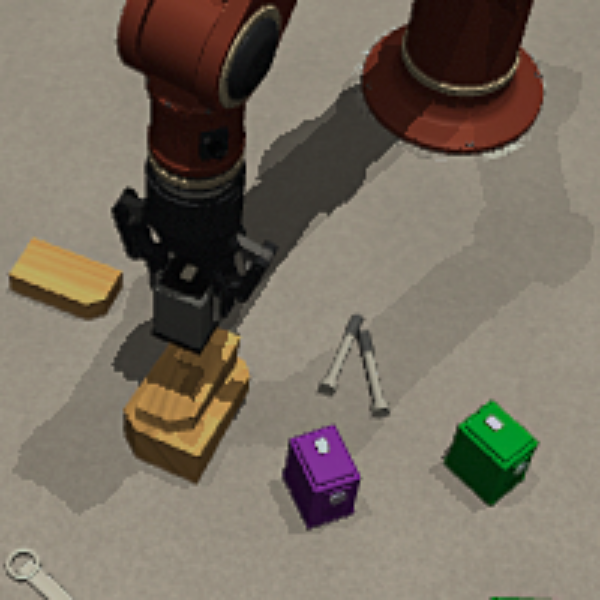

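```bash
python3 - <<'E'
from h import *
B=[.5195-.002,.0443]
arm.line_to([*B,.168],.1); f0=np.array(arm.read_ft_force());print(f0)
for z in(.1645,.163,.162,.161,.160,.159,.158):
    arm.line_to([*B,z],.03); f=np.array(arm.read_ft_force()); print(z,f-f0,arm.read_tool_pos()[2])
    if np.linalg.norm(f-f0)>3.5: break
print(arm.read_time(),arm.read_wrist_torque())
cv2.imwrite("pics/scene7.png",snapshot("scene"))
a=cv2.imread("pics/scene7.png")[120:240,200:320];cv2.imwrite("pics/m7.png",cv2.resize(a,(600,600),interpolation=2))
E
```

```text
[ 0.01075577 -0.08732175 -3.48420969]
0.1645 [ 0.16046508 -0.55392122  0.66755233] 0.16468943935340483
0.163 [ 0.62265981 -0.17105206  1.66693849] 0.1629771226225923
0.162 [ 0.23019446 -0.08296553  0.65737207] 0.16192976804227946
0.161 [-1.32564322  0.31817426  2.97928824] 0.16122227085107413
0.16 [-1.43810499 -0.9732852   9.35344662] 0.16119296352627488
17.0417 [ 0.11895701  0.47053305 -0.01167455]
```

View pics/m7.png

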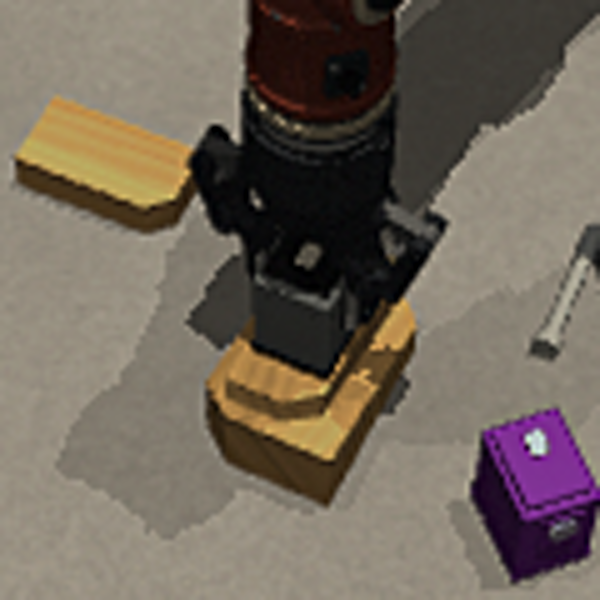

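Contact at the expected height (0.161), standing on the packer. Release and check.

```bash
python3 - <<'E'
from h import *
B=[.5195-.002,.0443]
arm.move_gripper(.85); arm.line_to([*B,.27],.12)
q=arm.read_eef_rot(); arm.movep([.3,.45,.3],quat(.8)[0]); arm.pause(.3)
print(arm.read_time(),arm.read_tool_pos())
for n in("scene","top"): cv2.imwrite(f"pics/{n}8.png",snapshot(n))
a=cv2.imread("pics/top8.png")[130:255,205:305];b=cv2.imread("pics/scene8.png")[130:230,220:300]
cv2.imwrite("pics/m8.png",np.hstack([cv2.resize(a,(400,500),interpolation=2),cv2.resize(b,(400,500),interpolation=2)]))
E
```

```text
20.5333 [0.3005649  0.44956627 0.2999808 ]
```

View pics/m8.png

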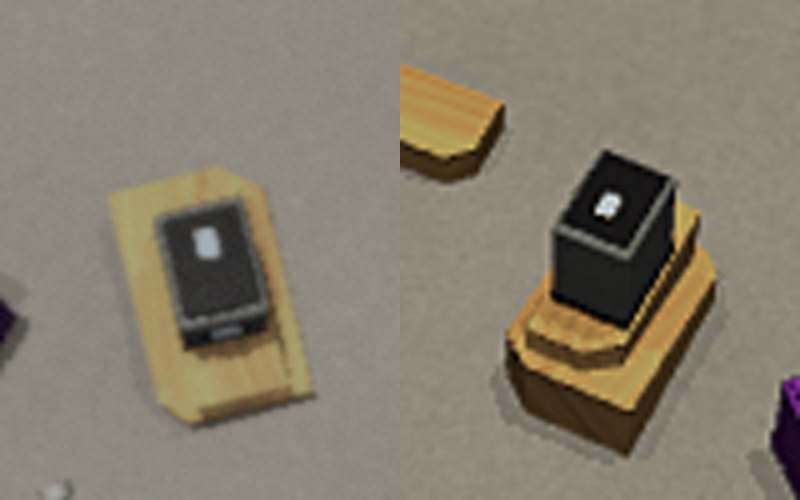

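```bash
python3 - <<'E'
from h import *
S=lambda p:crop("scene",5,220,130,p); T=lambda p:crop("top",4,205,130,p)
h=.064+.07
rim=[(.03,.023,h),(.03,-.023,h),(-.03,-.023,h),(-.03,.023,h),(.03,.023,h),(.03,-.023,h),(-.03,.023,h),(.03,.023,.064),(.03,-.023,.064)]
x,r=fit(rim,T([(155,212),(240,200),(270,310),(182,325)])+S([(230,252),(152,225),(278,180),(226,327),(153,293)]),.2);print(x,r.tolist())
xb,r=fit([(.065,.042,.052),(-.065,-.042,.024),(.065,.042,.052),(.065,.042,0)],T([(108,195),(313,395)])+S([(235,410),(230,455)]),.2)
print("bed",xb,r.tolist(), np.hypot(*(x[:2]-[.5205,.0437])))
ticket.finish_job()
E
```

```text
[0.51758769 0.04294472 0.20450224] [[-0.3, 0.6], [1.5, -1.3], [0.8, 0.9], [-0.6, 2.2], [-0.4, 2.0], [-0.4, 0.4], [0.6, -0.3], [-0.1, 1.2], [-0.5, 1.2]]
bed [0.51784856 0.04520711 0.23100499] [[-0.1, 0.4], [0.1, 0.1], [-0.4, 0.1], [0.1, 0.4]] 0.003008654852136091
the job is handed in; nothing more can be done
```

The packer is on the block and the laser level is standing on it. I handed the job in at about 20.5 s of the allowed 59 s; no verdict is reported.

- **Packer:** I took the tapered offcut at top-view pixel (333,148). Its outline fitted the 39-to-15 mm taper better than the even 27 mm one. I laid it on the block tipped 12°, thin end over the thick end, and let go. Measured in the pictures, its middle is about 2 mm from the block's both along and across, and its sides are in line to under 1°.
- **Laser level:** I moved the grey and black laser level, not the green or purple look-alikes, onto the packer. It touched down at the height expected for a level top about 64 mm up, and stands upright about 3 mm from the packer's middle. The block did not move.
- **Checks:** No check failed. The last fit of the laser left up to about 2 pixels (roughly 4 mm) of disagreement, well inside the 27 mm allowed. After the laser was put down I did not measure the packer again; in the last picture it looks unmoved.

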